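# Load the drying tube of the extraction bench

## Robot

A 6-joint arm with a two-finger parallel gripper is mounted at the origin on the work surface. World frame = base frame: x ahead of the robot, y to its left, z up, the work surface at z = 0. Lengths are in mm, angles in rad, forces in N, time in s.
With the tool pointing down it reaches from about 275 to 750 mm from the base axis. Payload 10.2 kg.
Tool frame: the origin (TCP) lies between the finger pads; the fingertips stand 17 mm ahead of it and the grasp point (between the pads) lies 2 mm behind it (tips_ahead is the distance from the TCP to the fingertips, in mm); z points along the fingers, y is the line along which they close (so a half turn about z gives the same grasp; the last joint's range is limited). The gripper opens to 85 mm and grips with 20 to 120 N. Pads are 22 mm wide; open, the fingers measure 114 mm over their backs; the gripper's body (76 mm by 85 mm) begins 54 mm behind the grasp point. The pads swing forward as they close: fully open they stand 13 mm farther back than shut.
Start: joints at [1.051, 0.313, 1.498, -0, 1.331, -0.223], TCP at [153.555, 502.048, 248.294] pointing down, gripper open.
Joint ranges: [-2.94, 2.94], [-0.97, 2.17], [0.19, 2.56], [-1.23, 4.37], [0.02, 3.11], [-2.88, 2.88]. Speed limits (rad/s): [2.39, 2.39, 3.01, 3.14, 3.14, 3.14].

## Interface

Orientations are given as a unit quaternion [w, x, y, z].
In Python, from rig import sense, capture, finish_job, boxes_of, tips_ahead gives the robot as it stands.
- The arm moves only by the tool drive_tool, never from a script. Its argument "commands" is text: rows parted by semicolons, each of 7 numbers parted by spaces: the shift along the world's x, y, z in units of 0.1 m (1.0 is 0.1 m), then the turn, a rotation vector about the world's x, y, z in units of pi/4 rad (1.0 is pi/4 rad), then the opening in per cent of the stroke, from 0 (shut) to 100 (fully open). A call has 1 to 20 rows; each row shifts and turns the commanded pose from where the row before left it; what a row does not reach is not made up. A row lasts 1/12 s, in which the tool goes at most 41.7 mm and 7.16 degrees, less where a joint would pass 70% of its speed; a pose out of reach is approached as far as the arm can. A call with a number of a shift or a turn outside -1 to 1 is refused whole. A call with a gripper value outside its range is refused whole. The fingers move at their own pace and stop on an object; "force" is the grip in N (left out, the last holds). Time passes only in rows, so rows that do not move let the fingers close. It gives the time, the measured TCP pose, the force, the opening and the grip force at its end, in the units of the state.
- sense(): the state, without advancing time (a new reading comes with each control period).
- capture(name): name is "scene" or "top" or "wrist"; returns a dict with "pixels" (480x640x3 uint8, blue, green, red), "fov_y" (degrees; the focal length in pixels is half the picture's height over the tangent of half this angle, whatever the lens; pixels are square), "cx", "cy" (the principal point, pixels), "position" and "attitude" of the camera in the world; the wrist camera has in their place "tool_from_camera" (4x4, takes a point from camera to tool coordinates, whose origin is the TCP and whose axes are the flange's). Camera axes: x right, y down, z forward; pixel columns grow to the right and rows downward; lengths in mm; the calibration is good to about 2 mm. The wrist camera is an equidistant fisheye: a pixel r from the principal point sees the ray r / f radians off the axis. A picture is of the moment at which its call begins: read the wrist's pose just before it. There is no depth.
- finish_job(): hands the job in; it is judged then, once.
Trained networks look in a picture, given as the dict that the camera call returned (one of the last four; its "shot" number tells which), for a name from the list of things; names that differ only in an ending like _2 or _b are one class to them, and where a whole thing is asked for, a point or a joint stands for the part that bears it (a point fixed in the world has none). Each returns a list of dicts, best first, with "confidence" (0 to 1); they miss things now and then, are a little off and sometimes report something else, mostly with a low value. They report only what shows in the picture. A call takes as long as a camera call. They do not tell look-alikes from the thing itself.
- boxes_of(picture, name): "position" ([column, row] in pixels, amid what is visible of it).
The state is a dict: "time_s": time; "joints": joint angles; "dq": joint speeds; "tau": joint torques, N m; "eef_pos": TCP position; "ee_rot": TCP orientation; "force": force on the tool from outside, world axes, zero at the start; "wrist_torque": the same for the moment, N m; "grip_width": opening from 0.0 (shut) to 1.0 (fully open); "grip_force": force on a finger pad.
Only numpy, scipy, OpenCV 4.12 (cv2) and the standard library are available. Lean on these libraries where they do the work, as an engineer would, in place of code of your own. Each camera call takes 0.05 s, during which the arm holds its last target. There are 200 camera calls.

## Task

Load the clear drying tube lying on the bench: feed the orange desiccant cartridge in first, then the blue filter cartridge behind it, and push until the orange one is fully home against the tube's closed end and the blue one sits against it with its front in the tube. Leave the spent dark green cartridge in its rack.

Things in the scene. Friction and masses are not known exactly. Their poses are not given: they have to be found in the camera images.
- orange (a point): Centre of the orange cartridge: cylinder, 32 mm across, 80 mm long, white ends, 60 g, x axis along it, both ends alike. It lies level in one of 3 cradles (80 mm apart, any order) of a white rack, axis 38 mm above the bench; rack plate 8 mm high, cradles narrower than the cartridge, its sides free to grasp. Fully home, its centre is 60 mm past the mouth.
- blue (a point): Centre of the blue cartridge: same size and shape as the orange one, x axis along it, in another cradle of the rack. Fully home behind the orange one, only its front 20 mm are in the tube (centre 20 mm before the mouth); the other 60 mm stay on the loading rails.
- green (a point): Centre of the spent dark green cartridge: same size and shape, x axis along it, in another cradle of the rack; it stays there.
- mouth (a point): Centre of the open, red-collared mouth of the fixed level clear tube, 81.5 mm above the bench. x points into the tube, z up. Bore 48 mm, 100 mm deep; 60 mm wide outside. Two rails (a shallow V 30 mm wide, clear for fingers either side) lead from 173 mm before the mouth up to it; a cartridge on them is in line with the tube, axis 6.5 mm below this point, and slides in freely.
Mind the look-alikes: they are no part of the job. There is more than one size of the part that bears blue; the job needs the smaller. There is more than one size of the part that bears orange; the job needs the larger.

How it is judged:
By the outcome, as a careful person would: the job done as asked, in the order asked, and still so for the second after the job is handed in, with the robot touching nothing.
It also fails if it takes over 67 s, if anything falls off the work surface, if the arm or the gripper's body presses on something with over 40 N, if the wrist force passes 120 N, or if a joint passes its speed limit or range.

## Working session

There is one attempt and no reset: what is moved stays moved. The work goes in short steps, Python scripts to look and compute and a tool call to move; the robot and the scene stay as the last step left them, time stands still between calls to the robot, and variables do not carry over. Pictures are saved under pics/ and viewed, at most 11 in all, crops included, and the job is handed in when it is done.

Besides the shell and the picture viewer there is one more tool, called after ">>>" by a JSON object that holds its "method" and its "body". drive_tool: Moves the arm, as the interface text tells. Shifts and turns lie within -1 to 1; 1 stands for 0.1 m of shift or pi/4 rad of turn. Its arguments: {"type":"object","properties":{"commands":{"type":"string"},"force":{"type":"number"}},"required":["commands"]}

```bash
mkdir -p pics; cat > h.py <<'E'
import numpy as np,cv2
from scipy.spatial.transform import Rotation as R
from rig import sense,capture,finish_job,boxes_of,tips_ahead
def rot(a):
    a=np.array(a,float)
    return a if a.shape==(3,3) else R.from_quat(np.r_[a[1:],a[0]]).as_matrix()
def hit(p,uv,z):
    f=240/np.tan(np.radians(p['fov_y']/2))
    d=rot(p['attitude'])@np.array([(uv[0]-p['cx'])/f,(uv[1]-p['cy'])/f,1]);c=np.array(p['position'],float)
    return c+d*(z-c[2])/d[2]
E
python3 - <<'E'
from h import *
s=sense();print(s)
for n in('scene','top'):
    p=capture(n);cv2.imwrite(f'pics/{n}1.png',p['pixels']);print(n,{k:v for k,v in p.items() if k!='pixels'})
    for t,z in(('orange',38),('blue',38),('green',38),('mouth',81.5)):
        for b in boxes_of(p,t):print(t,b,hit(p,b['position'],z).round(1))
E
```

```text
{'time_s': 0.0, 'joints': array([ 1.05061351e+00,  3.13460267e-01,  1.49845632e+00,  6.52057175e-06,
        1.33100979e+00, -2.23379195e-01]), 'dq': array([ 0.00012471, -0.00155692,  0.0002919 ,  0.00053525,  0.00088395,
       -0.00045463]), 'tau': array([ 4.80710605e-04, -4.12266719e+01, -2.59742653e+01, -1.65780484e-04,
        4.14381473e-03,  2.01831904e-05]), 'eef_pos': array([153.4195317 , 501.82801579, 247.72257182]), 'ee_rot': array([-2.45205183e-04,  1.47858432e-01,  9.89008311e-01, -6.20154201e-04]), 'force': array([ 0.20325761,  0.12617782, -0.21895823]), 'wrist_torque': array([-0.01853205,  0.04591427,  0.00158913]), 'grip_force': 0.0, 'grip_width': 0.9965596465926405}
scene {'fov_y': 44.87863894322392, 'cx': 321.0056292580788, 'cy': 248.3710658647231, 'position': array([1008.64894893, -472.18585669,  874.46274966]), 'attitude': array([-0.30645474,  0.84187373,  0.42034047, -0.14369417]), 'shot': 1}
orange {'position': [338.4, 360.4], 'confidence': 0.79} [ 669.6 -162.6   38. ]
orange {'position': [286.4, 305.9], 'confidence': 0.69} [ 533.5 -169.2   38. ]
blue {'position
[... 291 characters left out ...]

top {'fov_y': 52.38223114609035, 'cx': 310.96879451336326, 'cy': 244.66696546330434, 'position': array([ 378.59914852,  -85.5830752 , 1003.76363239]), 'attitude': array([-0.06061529,  0.71276699, -0.69736079,  0.04446265]), 'shot': 2}
orange {'position': [363.4, 241.9], 'confidence': 0.85} [ 530.8 -166.4   38. ]
orange {'position': [359.4, 183.4], 'confidence': 0.78} [ 651.2 -157.4   38. ]
blue {'position': [404.8, 243.5], 'confidence': 0.82} [ 529.2 -248.8   38. ]
blue {'position': [420.4, 327.5], 'confidence': 0.64} [ 364.7 -278.2   38. ]
green {'position': [445.5, 252.0], 'confidence': 0.73} [ 513.8 -329.2   38. ]
mouth {'position': [191.0, 223.1], 'confidence': 0.72} [554.1 170.3  81.5]
```

View pics/top1.png

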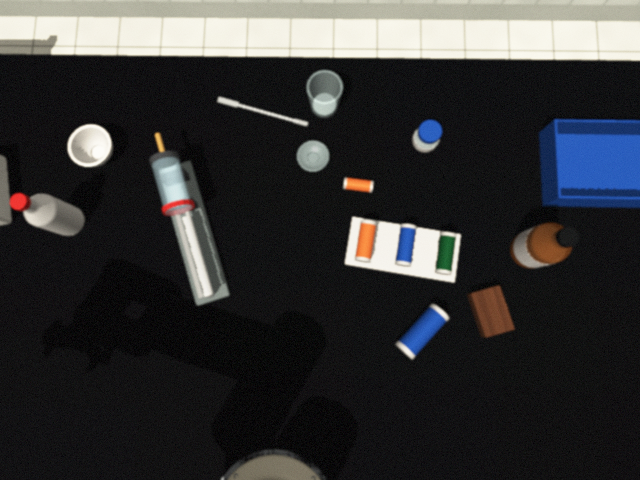

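View pics/scene1.png

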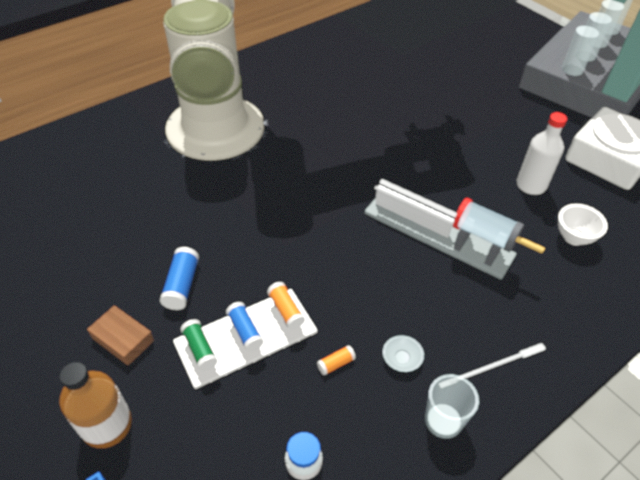

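The top view shows the rack with orange (366,241), blue (405,245) and green (445,252). The loose small orange at (359,185) and large blue at (422,331) are the look-alikes. The red collar is at (178,208), with the rails running from there to (210,295). Next I'll segment these for poses.

```bash
cat > m.py <<'E'
from h import *
def comp(p,mask,near):
    n,l,st,c=cv2.connectedComponentsWithStats(mask.astype('uint8'))
    i=min((i for i in range(1,n) if st[i,4]>25),key=lambda i:np.hypot(*(c[i]-near)))
    ys,xs=np.where(l==i);return np.c_[xs,ys].astype(float)
def masks(p):
    h=cv2.cvtColor(p['pixels'],cv2.COLOR_BGR2HSV);H,S,V=[h[...,i].astype(int) for i in range(3)]
    o=(S>130)&(V>70)
    return dict(orange=o&(H>6)&(H<22),blue=o&(H>105)&(H<130),green=(S>110)&(V>30)&(H>45)&(H<85),
      red=o&((H<5)|(H>174)),white=(S<40)&(V>150))
def line(p,px,z):
    P=np.array([hit(p,q,z)[:2] for q in px]);r=cv2.minAreaRect(P.astype('float32'))
    w,v=np.linalg.eigh(np.cov(P.T));return P.mean(0).round(1),np.degrees(np.arctan2(*v[::-1,1])).round(1),np.array(r[1]).round(1),np.array(r[0]).round(1)
E
python3 - <<'E'
from m import *
N={'top':dict(orange=(366,241),blue=(405,245),green=(445,252),red=(178,208),white=(200,255)),
'scene':dict(orange=(286,306),blue=(244,326),green=(200,347),red=(465,212),white=(420,210))}
for n in N:
    p=capture(n);m=masks(p)
    for k,z in(('orange',45),('blue',45),('green',45),('red',81.5),('white',64)):
        px=comp(p,m[k],N[n][k]);print(n,k,len(px),px.mean(0).round(1),line(p,px,z))
        if k=='red':print(line(p,px,111.5))
    c=p['pixels'][190:310,130:250] if n=='top' else p['pixels'][160:290,350:560]
    cv2.imwrite(f'pics/c_{n}.png',cv2.resize(c,None,fx=3.6 if n=='scene' else 4.8,fy=3.6 if n=='scene' else 4.8,interpolation=2))
E
```

```text
top orange 488 [365.6 240.2] (array([ 533.3, -170.1]), np.float64(171.3), array([29.4, 66.2]), array([ 533.6, -170.1]))
top blue 443 [405.6 244.1] (array([ 527. , -249.2]), np.float64(171.6), array([26.9, 65.1]), array([ 527.3, -249.3]))
top green 430 [445.3 252.5] (array([ 511.8, -327. ]), np.float64(171.3), array([26.7, 63.5]), array([ 512.4, -326.9]))
top red 184 [176.3 205. ] (array([589.3, 201.2]), np.float64(105.8), array([22.1, 64.9]), array([586.4, 198.9]))
(array([582.5, 191.9]), np.float64(105.8), array([21.4, 62.8]), array([579.6, 189.6]))
top white 1474 [193.1 256.2] (array([492.1, 167.2]), np.float64(-161.1), array([180.9,  33.4]), array([491.9, 167.2]))
scene orange 291 [280.7 304. ] (array([ 528.3, -177.4]), np.float64(169.7), array([17.2, 67. ]), array([ 528. , -177.7]))
scene blue 179 [238.3 326.1] (array([ 522.5, -259. ]), np.float64(170.5), array([14.6, 65.6]), array([ 520.4, -257.7]))
scene green 530 [196.8 341. ] (array([ 506.3, -328.2]), np.float64(170.0), array([30.2, 64.6]), array([ 506.8, -327. ]))
scene red 167 [461.4 208.7] (array([574.9, 206.2]), np.float64(115.8), array([17.8, 84.5]), array([578.2, 200.1]))
(array([591.3, 180.5]), np.float64(115.8), array([17.1, 81.4]), array([594.5, 174.7]))
scene white 4775 [445.  219.3] (array([564.9, 175.1]), np.float64(-151.0), array([287., 135.]), array([562.9, 168.9]))
```

View pics/c_top.png

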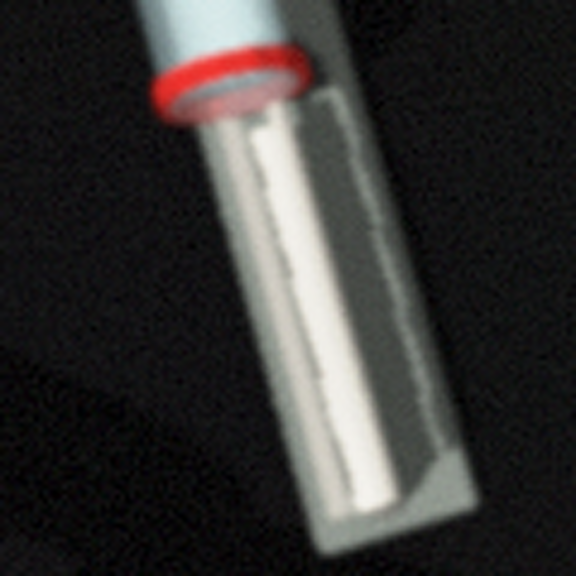

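View pics/c_scene.png

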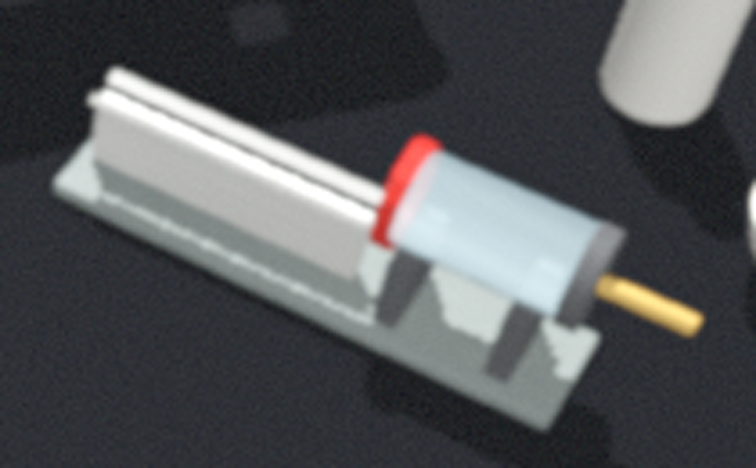

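Close-ups: in the top crop the collar centre is near (179,208) and the rails run from midpoint (182,214) to (206,296). In the scene crop the collar is near (460,213).

```bash
python3 - <<'E'
from m import *
t=capture('top');s=capture('scene')
print('collar',hit(t,(179,208.3),81.5),hit(s,(460.3,212.8),81.5))
Rn=hit(t,(205.8,295.7),63);Rf=hit(t,(181.6,214),63);print('rail',Rn,Rf,np.linalg.norm(Rf-Rn),np.degrees(np.arctan2(*(Rf-Rn)[1::-1])))
for a,b in(((198.75,297.3),(171.7,216)),((212.9,294.2),(191.5,211.9))):
    A,B=hit(t,a,63),hit(t,b,63);print(A,B,np.degrees(np.arctan2(*(B-A)[1::-1])))
# base plate right/left edges (top): near corners and far
for a,b in(((130+318/4.8,190+555/4.8),(130+205/4.8,190+130/4.8)),((130+478/4.8,190+505/4.8),(130+345/4.8,190+5/4.8))):
    A,B=hit(t,a,8),hit(t,b,8);print('plate',A,B,np.degrees(np.arctan2(*(B-A)[1::-1])))
# scene: rail top edges, near end & far
f=lambda x,y:(350+x/3.6,160+y/3.6)
for a,b in((f(115,68),f(385,192)),(f(92,97),f(375,218))):
    A,B=hit(s,a,64),hit(s,b,64);print('scene',A,B,np.linalg.norm(A-B),np.degrees(np.arctan2(*(B-A)[1::-1])))
E
```

```text
collar [582.88308417 195.50266434  81.5       ] [581.29899422 196.49973104  81.5       ]
rail [415.73995614 138.14287703  63.        ] [575.54755388 195.22584726  63.        ] 169.69659333058829 19.65663112296039
[412.36424456 151.62871626  63.        ] [571.13767883 214.68361282  63.        ] 21.659886541805186
[418.92710493 124.5450349   63.        ] [580.16115216 175.77305585  63.        ] 17.626332014112688
plate [397.37278214 169.63801002   8.        ] [580.12195069 229.95996823   8.        ] 18.267055217079616
plate [420.00440364 102.54817503   8.        ] [637.25102651 171.74919491   8.        ] 17.66858568415025
scene [412.06547203 151.64860503  64.        ] [569.01792194 205.04604949  64.        ] 165.78708818204066 18.789031012571527
scene [421.94581001 126.21205766  64.        ] [579.07282765 187.24741092  64.        ] 168.56516253713957 21.22845747115819
```

>>> {"method": "drive_tool", "body": {"commands": "0.4 -0.4 0 0 0 0.15 65;0.4 -0.4 0 0 0 0 65;0.4 -0.4 0 0 0 0 65;0.4 -0.4 0 0 0 0 65;0.4 -0.4 0 0 0 0 65;0.3 -0.4 0 0 0 0 65;0.3 -0.4 0 0 0 0 65;0.3 -0.4 0 0 0 0 65;0.2 -0.4 -0.1 0 0 0 65;0.2 -0.4 -0.1 0 0 0 65;0.1 -0.4 -0.1 0 0 0 65;0.1 -0.4 -0.1 0 0 0 65;0.1 -0.4 -0.1 0 0 0 65;0.1 -0.4 -0.1 0 0 0 65;0 -0.4 -0.1 0 0 0 65;0 -0.4 -0.1 0 0 0 65;0 0 0 0 0 0 65", "force": 30}}

```text
time_s: 2.12
eef_pos: [448.9, -58.2, 169.3]
ee_rot: [-0.001, 0.097, 0.995, -0.0]
force: [-0.1, 1.0, -0.0]
grip_width: 0.65
grip_force: 0.0
```

>>> {"method": "drive_tool", "body": {"commands": "0.16 -0.27 -0.17 0 0 0.045 65;0.16 -0.27 -0.17 0 0 0 65;0.16 -0.27 -0.17 0 0 0 65;0.16 -0.28 -0.17 0 0 0 65;0 0 0 0 0 0 65;0 0 0 0 0 0 65"}}

```text
time_s: 2.62
eef_pos: [513.2, -162.3, 101.7]
ee_rot: [-0.001, 0.077, 0.997, 0.001]
force: [0.0, -0.0, 0.6]
grip_width: 0.649
grip_force: 0.0
```

```bash
python3 - <<'E'
from m import *
s=sense();print(s['eef_pos'],np.degrees(R.from_quat(np.r_[s['ee_rot'][1:],s['ee_rot'][0]]).as_matrix()),s['joints'])
p=capture('wrist');T=np.array(p['tool_from_camera']);M=rot(s['ee_rot']);f=240/np.tan(np.radians(p['fov_y']/2))
cv2.imwrite('pics/w1.png',p['pixels']);m=masks(p)
def wh(q,z):
    d=np.array([q[0]-p['cx'],q[1]-p['cy']]);r=np.hypot(*d);a=r/f;v=np.r_[np.sin(a)*d/r,np.cos(a)]
    c=M@T[:3,3]+s['eef_pos'];v=M@T[:3,:3]@v;return (c+v*(z-c[2])/v[2])[:2]
for n in('orange','blue','green'):
    for b in boxes_of(p,n)[:2]:
        px=comp(p,m[n],b['position']);P=np.array([wh(q,44) for q in px]);w,v=np.linalg.eigh(np.cov(P.T))
        print(n,b,wh(b['position'],38),P.mean(0),cv2.minAreaRect(P.astype('float32'))[:2],np.degrees(np.arctan2(*v[::-1,1])))
E
```

```text
[ 513.21832436 -162.26162165  101.71063884] [[-5.66157916e+01  8.80038671e+00 -1.08083639e-01]
 [ 8.80026612e+00  5.66158707e+01  6.96125593e-02]
 [ 1.17493240e-01  5.21854383e-02 -5.72956353e+01]] [-5.24054005e-01  5.02459268e-01  1.63389480e+00  1.27695991e-04
  1.00747981e+00 -1.94071336e+00]
orange {'position': [317.0, 295.3], 'confidence': 0.95} [ 528.8079546  -167.76463775] [ 533.8266289  -168.29943674] ((536.4190063476562, -169.0809783935547), (30.508583068847656, 72.53035736083984)) 171.3858338943328
orange {'position': [385.5, 406.8], 'confidence': 0.56} [ 620.21327345 -135.91171426] [ 616.95376286 -133.89753722] ((616.7875366210938, -133.4901885986328), (4.02759313583374, 8.994836807250977)) -173.1602203035161
blue {'position': [179.5, 286.9], 'confidence': 0.94} [ 512.76475952 -247.18921952] [ 665.40603729 -520.24990529] ((690.8446655273438, -535.94775390625), (55.96733093261719, 252.28549194335938)) 136.21734865371693
blue {'position': [86.3, 60.5], 'confidence': 0.64} [ 369.46051931 -277.85553412] [ 371.0541245  -271.17067254] ((368.76080322265625, -271.6783752441406), (49.54716873168945, 86.8158187866211)) 128.23000249297766
green {'position': [79.4, 294.2], 'confidence': 0.82} [ 509.62818979 -325.40246363] [ 530.76029023 -340.1846621 ] ((526.6052856445312, -341.56488037109375), (44.60097122192383, 13.358168601989746)) 178.90098179799818
```

View pics/w1.png

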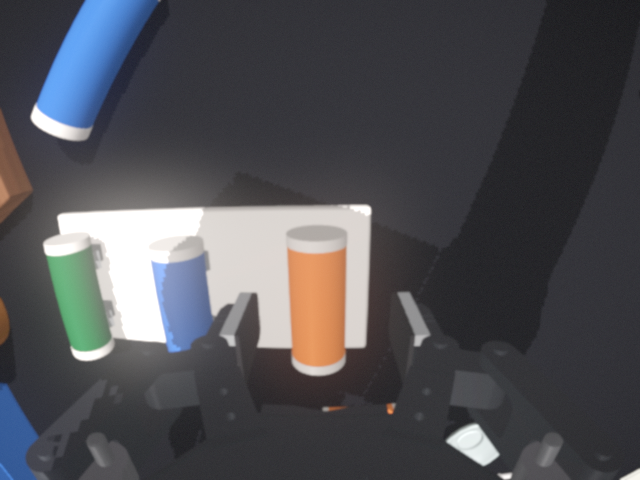

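The wrist view shows the orange cartridge at (317,297), aligned and between the open fingers. It sits slightly left of centre, so I shift about 4 mm in -y, descend and grip.

>>> {"method": "drive_tool", "body": {"commands": "0 -0.04 -0.25 0 0 0 65;0 0 -0.25 0 0 0 65;0 0 -0.16 0 0 0 65;0 0 0 0 0 0 65;0 0 0 0 0 0 20;0 0 0 0 0 0 20;0 0 0 0 0 0 20;0 0 0 0 0 0 20;0 0 0 0 0 0 20", "force": 40}}

```text
time_s: 3.57
eef_pos: [514.3, -166.3, 38.6]
ee_rot: [0.001, 0.076, 0.997, -0.001]
force: [-0.1, -0.6, 7.2]
grip_width: 0.363
grip_force: 40.1
```

>>> {"method": "drive_tool", "body": {"commands": "0 0 0.35 0 0 0 20;0 0.1 0.37 0 0 0 20;0 0.34 0.05 0 0 0.1 20;0 0.36 0 0 0 0.1 20;0 0.36 0 0 0 0.1 20;-0.02 0.36 0 0 0 0.1 20;-0.02 0.36 0 0 0 0.1 20;-0.03 0.36 0 0 0 0.11 20;-0.03 0.36 0 0 0 0 20;-0.04 0.36 0 0 0 0 20;-0.04 0.36 0 0 0 0 20;0 0 0 0 0 0 20;0 0 0 0 0 0 20"}}

```text
time_s: 4.65
eef_pos: [494.9, 167.7, 114.3]
ee_rot: [0.0, -0.164, 0.986, 0.0]
force: [-0.0, -0.1, 0.2]
grip_width: 0.36
grip_force: 40.2
```

```bash
cat > st.py <<'E'
from m import *
s=sense();M=rot(s['ee_rot']);a=np.degrees(np.arctan2(M[1,1],M[0,1]))-90;print(s['eef_pos'].round(1),'axis yaw',a,'tilt',M[:,2].round(3))
m=np.array([581,195.]);t=np.radians(18.7);u=np.array([np.cos(t),np.sin(t)]);d=s['eef_pos'][:2]-m
print('along',d@u,'lateral(left+)',d@[-u[1],u[0]],s['force'].round(1),s['grip_width'])
E
python3 st.py; python3 - <<'E'
from h import *
p=capture('wrist');cv2.imwrite('pics/w2.png',p['pixels'])
E
```

```text
[494.9 167.7 114.3] axis yaw 18.882548668977975 tilt [ 0.001  0.    -1.   ]
along -90.25284732759337 lateral(left+) 1.77777187016234 [-0.  -0.1  0.2] 0.3597096484759121
```

View pics/w2.png

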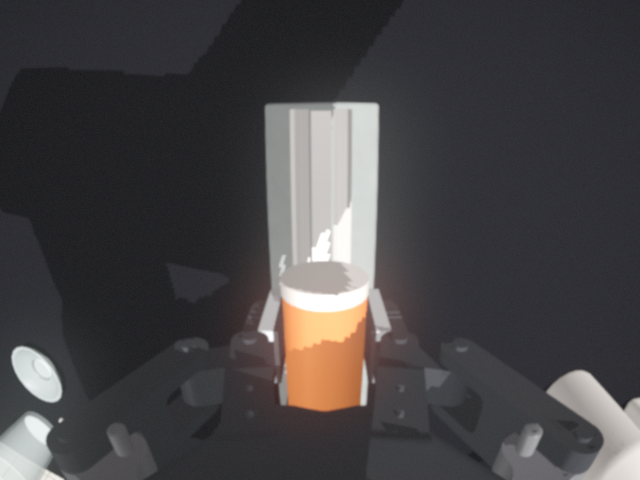

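The wrist view shows the cartridge aligned with the rails: its centre is at column 325 and the rails' at 320. I shift about 2 mm in -y, lower, slide the nose in and release.

>>> {"method": "drive_tool", "body": {"commands": "0.01 -0.02 -0.2 0 0 0 20;0 0 -0.17 0 0 0 20;0 0 0 0 0 0 20;0.19 0.06 0 0 0 0 20;0.19 0.07 0 0 0 0 20;0 0 0 0 0 0 20;0 0 0 0 0 0 20"}}

```text
time_s: 5.28
eef_pos: [538.3, 176.6, 80.1]
ee_rot: [0.005, -0.161, 0.987, 0.0]
force: [6.3, 4.0, 14.3]
grip_width: 0.36
grip_force: 48.3
```

```bash
python3 st.py; python3 - <<'E'
from h import *
p=capture('top');c=p['pixels'];cv2.imwrite('pics/t2.png',np.hstack([cv2.resize(c[150:310,110:250],(420,480),interpolation=2),cv2.resize(capture('scene')['pixels'][160:290,370:480],(380,480),interpolation=2)]))
E
```

```text
[538.3 176.6  80.1] axis yaw 18.547513841652844 tilt [ 0.01   0.002 -1.   ]
along -46.30574537689648 lateral(left+) -3.7748318783265873 [ 6.3  4.  14.3] 0.3598633686073997
```

View pics/t2.png

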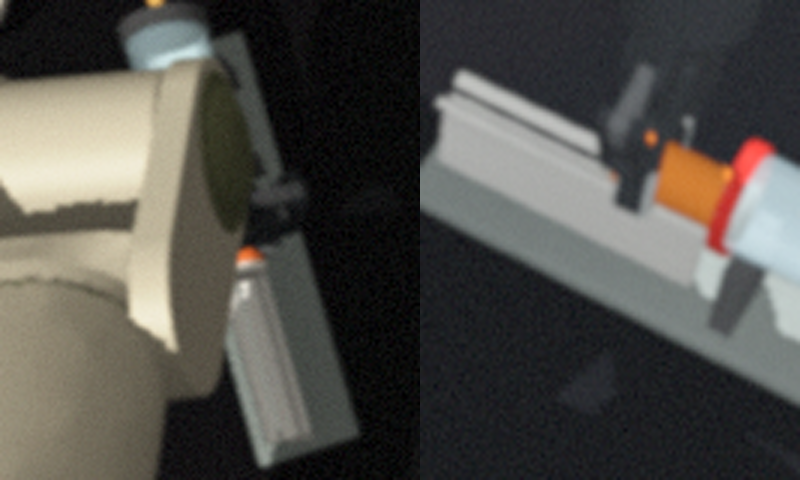

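The nose is in the tube and the cartridge rests on the rails with a 14 N contact. Releasing and going back up for blue.

>>> {"method": "drive_tool", "body": {"commands": "0 0 0 0 0 0 60;0 0 0 0 0 0 60;0 0 0 0 0 0 60;0 0 0 0 0 0 60;0 0 0.3 0 0 0 60;0 0 0.3 0 0 0 60;0 0 0 0 0 0 60"}}

```text
time_s: 5.97
eef_pos: [536.5, 177.3, 141.9]
ee_rot: [0.004, -0.162, 0.987, -0.0]
force: [1.4, -0.7, 0.7]
grip_width: 0.598
grip_force: 0.0
```

```bash
python3 st.py; python3 - <<'E'
from h import *
p=capture('wrist');cv2.imwrite('pics/w3.png',p['pixels'])
E
```

```text
[536.5 177.3 141.9] axis yaw 18.685955047608303 tilt [ 0.008  0.001 -1.   ]
along -47.8231775700893 lateral(left+) -2.543695652017661 [ 1.4 -0.7  0.7] 0.5975985973577204
```

View pics/w3.png

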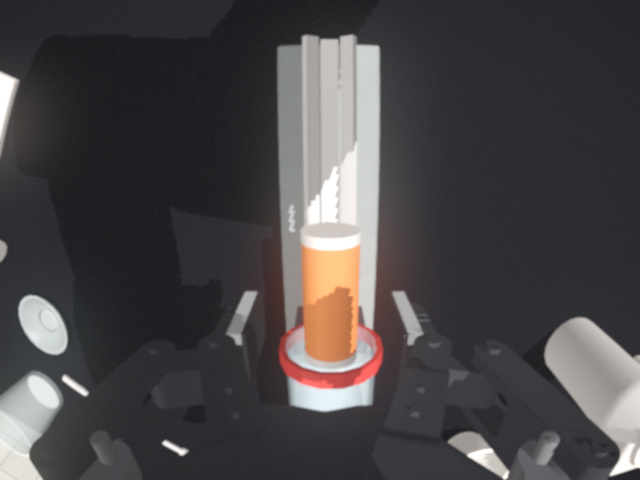

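The wrist view shows orange at (331,295) resting on the rails with its nose inside the red collar at (331,355). Now blue.

>>> {"method": "drive_tool", "body": {"commands": "-0.03 -0.3 0 0 0 -0.1 60;-0.03 -0.38 0 0 0 -0.1 60;-0.03 -0.38 0 0 0 -0.1 60;-0.03 -0.38 -0.04 0 0 -0.1 60;-0.03 -0.4 -0.04 0 0 -0.1 60;-0.03 -0.4 -0.04 0 0 -0.11 60;-0.03 -0.4 -0.04 0 0 0 60;-0.03 -0.4 -0.04 0 0 0 60;-0.03 -0.4 -0.04 0 0 0 60;-0.03 -0.4 -0.04 0 0 0 60;-0.03 -0.38 -0.04 0 0 0 60;0 0 0 0 0 0 60;0 0 0 0 0 0 60"}}

```text
time_s: 7.1
eef_pos: [500.3, -246.1, 103.3]
ee_rot: [-0.001, 0.078, 0.997, 0.001]
force: [1.1, 0.3, -0.8]
grip_width: 0.603
grip_force: 0.0
```

```bash
python3 st.py; python3 - <<'E'
from h import *
p=capture('wrist');cv2.imwrite('pics/w4.png',p['pixels']);print(boxes_of(p,'blue'))
E
```

```text
[ 500.3 -246.1  103.3] axis yaw -8.938501144198014 tilt [-0.002  0.002 -1.   ]
along -217.87241180025285 lateral(left+) -391.9011978597943 [ 1.1  0.3 -0.8] 0.6031411958878085
[{'position': [324.3, 300.3], 'confidence': 0.91}, {'position': [204.2, 57.5], 'confidence': 0.84}]
```

View pics/w4.png

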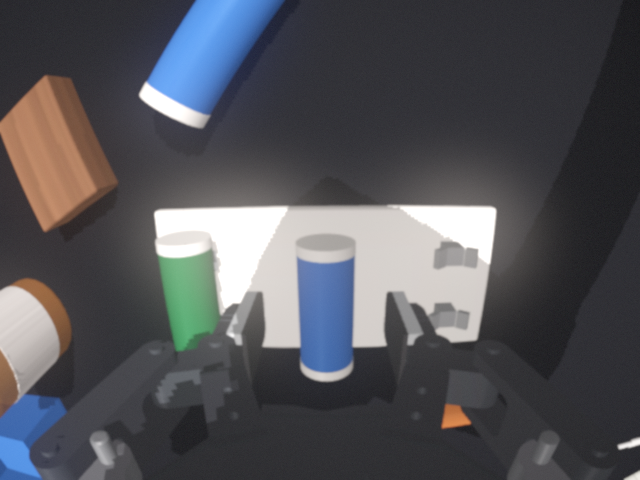

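The wrist view shows the small blue cartridge centred between the fingers at (325,305). Descending and gripping.

>>> {"method": "drive_tool", "body": {"commands": "0.02 0 -0.25 0 0 0 60;0 0 -0.25 0 0 0 60;0 0 -0.16 0 0 0 60;0 0 0 0 0 0 60;0 0 0 0 0 0 20;0 0 0 0 0 0 20;0 0 0 0 0 0 20;0 0 0 0 0 0 20", "force": 60}}

```text
time_s: 7.87
eef_pos: [504.1, -245.0, 40.2]
ee_rot: [0.001, 0.076, 0.997, -0.001]
force: [1.1, -0.3, 3.2]
grip_width: 0.356
grip_force: 59.6
```

>>> {"method": "drive_tool", "body": {"commands": "0 0 0.38 0 0 0 20;-0.04 0.12 0.36 0 0 0 20;-0.05 0.38 0.03 0 0 0.1 20;-0.05 0.38 0 0 0 0.1 20;-0.05 0.38 0 0 0 0.1 20;-0.05 0.38 0 0 0 0.1 20;-0.06 0.38 0 0 0 0.11 20;-0.06 0.38 0 0 0 0.11 20;-0.06 0.38 0 0 0 0 20;-0.06 0.38 0 0 0 0 20;-0.06 0.38 0 0 0 0 20;-0.06 0.38 0 0 0 0 20;0 0 0 0 0 0 20;0 0 0 0 0 0 20"}}

```text
time_s: 9.03
eef_pos: [442.8, 148.8, 116.3]
ee_rot: [0.0, -0.168, 0.986, 0.0]
force: [0.1, 0.4, -0.5]
grip_width: 0.35
grip_force: 60.5
```

```bash
python3 st.py; python3 - <<'E'
from h import *
p=capture('wrist');cv2.imwrite('pics/w5.png',p['pixels'])
E
```

```text
[442.8 148.8 116.3] axis yaw 19.362909234817806 tilt [ 0.001  0.    -1.   ]
along -145.6730574701832 lateral(left+) 0.5634236492174196 [ 0.1  0.4 -0.5] 0.35046207045295885
```

View pics/w5.png

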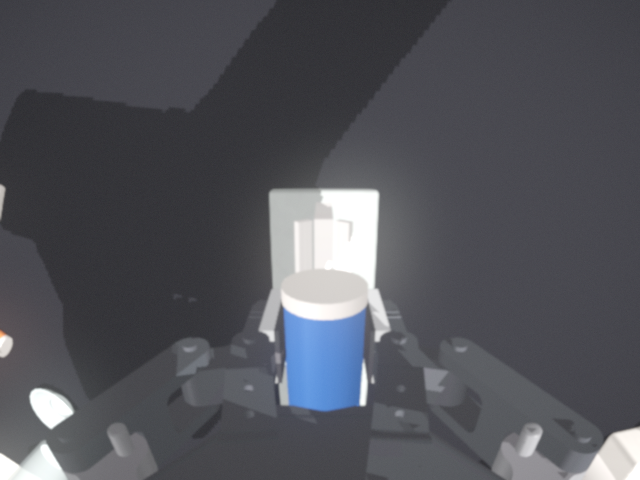

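The wrist view shows blue at column 325 over the plate centre at 324, so it is aligned. Lowering.

>>> {"method": "drive_tool", "body": {"commands": "0 0 -0.2 0 0 -0.01 20;0 0 -0.15 0 0 0 20;0 0 0 0 0 0 20;0 0 0 0 0 0 20"}}

```text
time_s: 9.42
eef_pos: [443.5, 146.2, 81.0]
ee_rot: [-0.0, -0.162, 0.987, -0.0]
force: [0.7, 0.3, -1.2]
grip_width: 0.359
grip_force: 60.3
```

>>> {"method": "drive_tool", "body": {"commands": "0 0.015 -0.015 0 0 0 20;0 0 -0.01 0 0 0 20;0 0 0 0 0 0 20"}}

```text
time_s: 9.67
eef_pos: [443.6, 148.5, 78.7]
ee_rot: [0.0, -0.162, 0.987, -0.0]
force: [0.1, -0.6, -1.0]
grip_width: 0.352
grip_force: 60.3
```

>>> {"method": "drive_tool", "body": {"commands": "0.09 0.03 0 0 0 0 20;0.09 0.03 0 0 0 0 20;0.09 0.03 0 0 0 0 20;0.09 0.03 0 0 0 0 20;0.09 0.03 0 0 0 0 20;0.09 0.03 0 0 0 0 20;0.09 0.03 0 0 0 0 20;0.09 0.03 0 0 0 0 20;0 0 0 0 0 0 20"}}

```text
time_s: 10.42
eef_pos: [516.6, 172.9, 78.7]
ee_rot: [0.001, -0.162, 0.987, -0.0]
force: [-0.5, -0.2, -1.1]
grip_width: 0.354
grip_force: 60.4
```

```bash
python3 st.py
```

```text
[516.6 172.9  78.7] axis yaw 18.699521868013704 tilt [ 0.002  0.    -1.   ]
along -68.08553526455148 lateral(left+) -0.3018042297549357 [-0.5 -0.2 -1.1] 0.35376461135313647
```

>>> {"method": "drive_tool", "body": {"commands": "0.04 0.013 0 0 0 0 20;0.04 0.013 0 0 0 0 20;0.04 0.013 0 0 0 0 20;0.04 0.013 0 0 0 0 20;0.02 0.007 0 0 0 0 20;0.02 0.007 0 0 0 0 20;0 0 0 0 0 0 20"}}

```text
time_s: 11.0
eef_pos: [535.7, 179.4, 78.3]
ee_rot: [0.0, -0.162, 0.987, -0.0]
force: [-0.4, 0.3, -0.9]
grip_width: 0.354
grip_force: 60.4
```

>>> {"method": "drive_tool", "body": {"commands": "0.02 0.007 0 0 0 0 20;0.02 0.007 0 0 0 0 20;0 0 0 0 0 0 20"}}

```text
time_s: 11.25
eef_pos: [539.5, 180.7, 78.3]
ee_rot: [-0.0, -0.162, 0.987, -0.0]
force: [-0.3, -1.2, -0.2]
grip_width: 0.354
grip_force: 60.4
```

>>> {"method": "drive_tool", "body": {"commands": "0.015 0.005 0 0 0 0 20;0.015 0.005 0 0 0 0 20;0 0 0 0 0 0 20"}}

```text
time_s: 11.5
eef_pos: [539.7, 180.9, 77.5]
ee_rot: [-0.004, -0.163, 0.987, -0.0]
force: [-14.8, -6.4, 6.1]
grip_width: 0.353
grip_force: 61.1
```

>>> {"method": "drive_tool", "body": {"commands": "0.01 0.003 0 0 0 0 20;0 0 0 0 0 0 20"}}

```text
time_s: 11.67
eef_pos: [539.7, 181.0, 77.3]
ee_rot: [-0.006, -0.163, 0.987, -0.001]
force: [-20.8, -9.4, 6.9]
grip_width: 0.354
grip_force: 61.2
```

>>> {"method": "drive_tool", "body": {"commands": "0 0 0 0 0 0 60;0 0 0 0 0 0 60;0 0 0 0 0 0 60;0 0 0 0 0 0 60;0 0 0.3 0 0 0 60;0 0 0.35 0 0 0 60;-0.1 0 0.35 0 0 0 60;-0.3 -0.1 0.2 0 0 0 60;-0.3 -0.1 0 0 0 0 60;0 0 0 0 0 0 60;0 0 0 0 0 0 60"}}

```text
time_s: 12.58
eef_pos: [472.8, 161.9, 199.0]
ee_rot: [0.001, -0.162, 0.987, -0.0]
force: [0.4, -0.1, -0.2]
grip_width: 0.599
grip_force: 0.0
```

```bash
python3 st.py; python3 - <<'E'
from h import *
c=capture('scene')['pixels'][160:290,370:560];w=capture('wrist')['pixels'][240:480,160:480]
cv2.imwrite('pics/f.png',np.vstack([cv2.resize(c,(430,290),interpolation=2),cv2.resize(w,(430,310),interpolation=2)]))
E
```

```text
[472.8 161.9 199. ] axis yaw 18.688283942002002 tilt [ 0.001  0.    -1.   ]
along -113.07172462463606 lateral(left+) 3.348448943475976 [ 0.4 -0.1 -0.2] 0.5989677174632184
```

View pics/f.png

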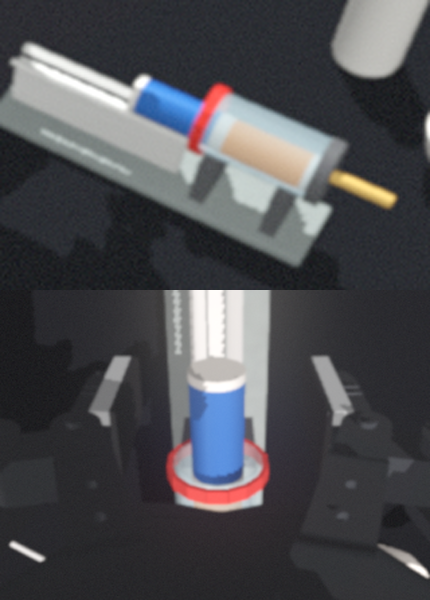

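The scene crop shows orange inside the tube at its closed end. Blue sits behind it with its front inside the collar and the rest on the rails. The gripper is clear of everything.

```bash
python3 -c "from rig import finish_job;print(finish_job())"
```

```text
the job is handed in; nothing more can be done
None
```

The tube is loaded and the job handed in at about 12.6 s: orange was pushed until it stopped firmly (about 23 N) at the closed end, blue sits behind it with its front in the mouth, and I left the green cartridge in its rack.

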